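# Step the insulation tester up three ranges and run a test

## Task

The practice board is to be insulation-tested three ranges higher: lift the cover off the tester and set it down flat on the bench, upright on its rim and without dropping it. Turn the right-hand selector (right as seen from the robot) exactly three clicks clockwise from where it stands, then press the test key right in, hold it there for a good second and let it go. Leave the left-hand selector as it is set and do not shift or knock over the button station, the bottle or the tape roll.

Things in the scene. Friction and masses are not known exactly. Their poses are not given: they have to be found in the camera images.
- tester: Bench insulation tester, a fixed grey case 220 mm wide, 180 deep, 75 thick, propped up at the back so that its panel slopes 25 degrees towards the robot. Origin on the bench under it; x points from its low front to its high back, y to the operator's left, z up. It takes up x from -100 to +110 mm and y from -125 to +125 mm there (the cover on it hangs 25 mm further over the front); highest edge 145 mm up without the cover.
- panel: The tester's panel, 180 x 220 mm. Origin: centre of the face; x up the slope, y to the operator's left, z straight out of it (25 degrees from vertical, towards the robot). In this frame, mm: right-hand selector's axis at x -42, y -50; left-hand selector's at x -42, y +50; test key at x 50, y -62; meter window 64 x 100, 10 high, at x 47, y 33.
- cover_handle (a point): Centre of the handle bar of the loose grey cover that hides the panel at the start. The black bar is 120 mm long (cover's y), 18 wide (x), 16 tall, with a 14 mm gap below it to the cover's flat top and a 14 mm post at each end. z is the cover's up direction, square to its top. Cover about 0.35 kg. Standing flat on the bench, this point is 84 mm up.
- cover_rim (a point): Centre of the cover's open underside, 84 mm below the handle point, same axes. The cover is 192 mm (x) by 232 mm (y) and 62 mm high without its handle. At the start it sits on the panel, x up the slope, its 12 mm skirt round the case with 3 mm play a side: draw it straight out from the panel at least 60 mm before moving it sideways.
- range_grip (a point): Right-hand selector (range), under the cover at the start: a black bar handle 60 mm long, 14 mm wide and 30 mm tall on a 48 mm disc whose top is 8 mm out from the panel; a white line marks the pointed end. This point is on the turning axis, 30 mm out from the panel and 8 mm below the bar's top. Its x points along the bar to the pointed end, z out of the panel.
- range_pointer (a point): Top of the pointed end of the right-hand selector's bar, 28 mm from the axis and 38 mm out from the panel.
- range_selector (a joint): Turn of the right-hand selector (rad), growing clockwise as seen looking at the panel; ten positions 0.524 rad (30 degrees) apart, 0 to 4.71. Turning meets up to about 0.25 N m, growing until half way between two positions; past that the handle snaps on into the next by itself. At 0 the pointed end points 135 degrees counter-clockwise from straight up the slope (down-left).
- function_grip (a point): Left-hand selector (function), the same kind of handle, centred 100 mm to the left of the right-hand one: same point on it, same axes.
- function_pointer (a point): Top of the pointed end of the left-hand selector's bar, 28 mm from its axis.
- test_key (a joint): Travel of the test key (m), 0 out to 0.006 right in; a round black spring key, 36 mm across, at the upper right of the panel, it takes about 2 N to start and 6 N to push right in and springs back.
- test_key_top (a point): Centre of the test key's top face when out, 22 mm out from the panel at rest, moving with the key; z points straight out of the panel; the key is pushed along -z. The grey collar round it is 52 mm across and 12 mm high.
- practice_board: Plywood practice board 180 mm (x) by 210 mm (y) with two contactors, an overload relay and a terminal strip, up to 112 mm high; it does not move. Origin: on the bench under its centre.
- station_center (a point): Centre, 30 mm up, of a loose light push-button station 75 mm (x) by 135 mm (y) and 75 mm high with its buttons, standing before the tester.
- bottle_center (a point): Centre, 100 mm up, of a standing closed bottle, 66 mm across and 200 mm high.
- tape_center (a point): Centre, 10 mm up, of a black tape roll lying flat, 72 mm across and 20 mm high.

How it is judged:
By the outcome, as a careful person would: the job done as asked, in the order asked, and still so for the second after the job is handed in, with the robot touching nothing.
It also fails if it takes over 64 s, if anything falls off the work surface, if the arm or the gripper's body presses on something with over 40 N, if the wrist force passes 120 N, or if a joint passes its speed limit or range.

## Robot

A 6-joint arm with a two-finger parallel gripper is mounted at the origin on the work surface. World frame = base frame: x ahead of the robot, y to its left, z up, the work surface at z = 0. Lengths are in m, angles in degrees, forces in N, time in s.
With the tool pointing down it reaches from about 0.375 to 0.925 m from the base axis. Payload 5.7 kg.
Tool frame: the origin (TCP) lies on the centre line of the jaws, within the pads' length; the fingertips stand 17 mm ahead of it and the grasp point (between the pads) lies 2 mm behind it; z points along the fingers, y is the line along which they close (so a half turn about z gives the same grasp; the last joint's range is limited). The gripper opens to 85 mm and grips with 20 to 120 N. Pads are 22 mm wide; open, the fingers measure 114 mm over their backs; the gripper's body (76 mm by 85 mm) begins 54 mm behind the grasp point. The pads swing forward as they close: fully open they stand 13 mm farther back than shut.
Start: joints at [67.89, 20.558, 86.54, -0, 72.909, -6.595], TCP at [0.16, 0.578, 0.248] pointing down, gripper open.
Joint ranges: [-170.27, 170.27], [-57.76, 135], [12.27, 136.19], [-55.21, 235.2], [11.17, 155.16], [-170.74, 170.74]. Speed limits (degrees/s): [136.94, 136.94, 180, 180, 180, 180].

## Interface

Orientations are given as a 3x3 rotation matrix whose columns are the frame's x, y, z axes.
In Python, from station import robot gives the robot as it stands. The module is installed in compiled form; this text tells all that it offers.
- The arm moves only by the tool jog_arm, never from a script. Its argument "deltas" is a list of rows, each an object of numbers: "dx", "dy", "dz": the shift along the tool's x, y, z in m; "rx", "ry", "rz": the turn, a rotation vector about the tool's x, y, z in degrees; "jaw": the closure, from 0 (fully open) to 1 (shut). In form: [{"dx": .., "dy": .., "dz": .., "rx": .., "ry": .., "rz": .., "jaw": ..}, ...]. A call has exactly 10 rows; each row is the pose to reach, as a shift and turn from the pose commanded when the call began, along the tool's axes at that moment; what a row does not reach only later rows make up. A row lasts 1/12 s, in which the tool goes at most 41.7 mm and 7.16 degrees, less where a joint would pass 70% of its speed; a pose out of reach is approached as far as the arm can. A call with a gripper value outside its range is refused whole. The fingers move at their own pace and stop on an object; "squeeze" is the grip in N (left out, the last holds). Time passes only in rows, so rows that repeat a pose let the fingers close, or fill a call up. It gives the time, the measured TCP pose, the force, the opening and the grip force at its end, in the units of the state.
- robot.sense(): the state, without advancing time (a new reading comes with each control period).
- robot.get_image(name): name is "scene" or "top" or "wrist"; returns a dict with "frame" (420x560x3 uint8, red, green, blue), "fx", "fy", "cx", "cy" (pixels), "extrinsics" (4x4, takes a point from world to camera coordinates). Camera axes: x right, y up, looking along -z (the intrinsics and any distortion apply to the point x, -y, -z); pixel columns grow to the right and rows downward; lengths in m; the calibration is good to about 2 mm. A picture is of the moment at which its call begins. There is no depth.
- robot.hand_in(): hands the job in; it is judged then, once.
The state is a dict: "time": time; "joint_pos": joint angles; "joint_velocities": joint speeds; "tau": joint torques, N m; "tool_pos": TCP position; "ee_rot": TCP orientation; "contact_force": force on the tool from outside, world axes, zero at the start; "wrist_torque": the same for the moment, N m; "finger_gap": finger opening in m; "gripper_force": force on a finger pad.
Only numpy, scipy, OpenCV 4.12 (cv2) and the standard library are available. Lean on these libraries where they do the work, as an engineer would, in place of code of your own. Each camera call takes 0.05 s, during which the arm holds its last target. There are 200 camera calls.

## Working session

There is one attempt and no reset: what is moved stays moved. The work goes in short steps, Python scripts to look and compute and a tool call to move; the robot and the scene stay as the last step left them, time stands still between calls to the robot, and variables do not carry over. Pictures are saved under pics/ and viewed, at most 10 in all, crops included, and the job is handed in when it is done.

Besides the shell and the picture viewer there is one more tool, called after ">>>" as name(argument=value, ...), one argument or row to a line, values as JSON. jog_arm: Moves the arm, as the interface text tells. Its arguments: {"type":"object","properties":{"deltas":{"type":"array"},"squeeze":{"type":"number"}},"required":["deltas"]}

```bash
mkdir -p pics
python3 - <<'E'
from station import robot
import cv2,numpy as np
for n in ("scene","top"):
    d=robot.get_image(n); cv2.imwrite(f"pics/{n}0.png",d["frame"][:,:,::-1])
    E=np.array(d["extrinsics"]); print(n,d["fx"],d["fy"],d["cx"],d["cy"],d.keys(),(-E[:3,:3].T@E[:3,3]).round(3)); print(E.round(3))
print(robot.sense())
E
```

```text
scene 414.35574108089503 414.35574108089503 280.0576636576116 206.8324044543289 dict_keys(['frame', 'fx', 'fy', 'cx', 'cy', 'extrinsics']) [ 1.03  -0.273  0.912]
[[ 0.512  0.859 -0.017 -0.279]
 [-0.716  0.438  0.543  0.363]
 [ 0.473 -0.266  0.84  -1.326]
 [ 0.     0.     0.     1.   ]]
top 385.35165262589015 385.35165262589015 279.9496737984884 206.69278251968004 dict_keys(['frame', 'fx', 'fy', 'cx', 'cy', 'extrinsics']) [ 0.515 -0.008  1.034]
[[-0.004 -1.    -0.02   0.014]
 [ 0.998 -0.005  0.059 -0.575]
 [-0.059 -0.019  0.998 -1.002]
 [ 0.     0.     0.     1.   ]]
{'time': 0.1, 'joint_pos': array([ 6.78902609e+01,  2.05949437e+01,  8.65926405e+01,  8.29378069e-04,
        7.29082818e+01, -6.59486152e+00]), 'joint_velocities': array([ 0.00340439, -0.17315077, -0.1031962 , -0.06008559,  0.05383235,
       -0.02738717]), 'tau': array([ 4.23711781e-04, -5.28651094e+01, -2.79351550e+01,  1.03781329e-05,
        5.01905088e-03, -5.69401720e-06]), 'tool_pos': array([0.16027705, 0.57759429, 0.24752678]), 'ee_rot': array([[-9.63559822e-01,  2.67492163e-01, -6.42571926e-04],
       [ 2.67492856e-01,  9.63558605e-01, -1.54493173e-03],
       [ 2.05898579e-04, -1.66051754e-03, -9.99998600e-01]]), 'contact_force': array([-0.28578012, -0.33808688, -0.42575125]), 'wrist_torque': array([-0.02554924, -0.02705338,  0.00975915]), 'gripper_force': 0.0, 'finger_gap': 0.0854484105834049}
```

View pics/scene0.png

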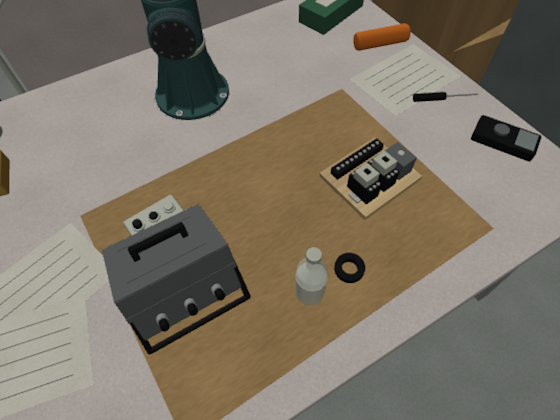

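View pics/top0.png

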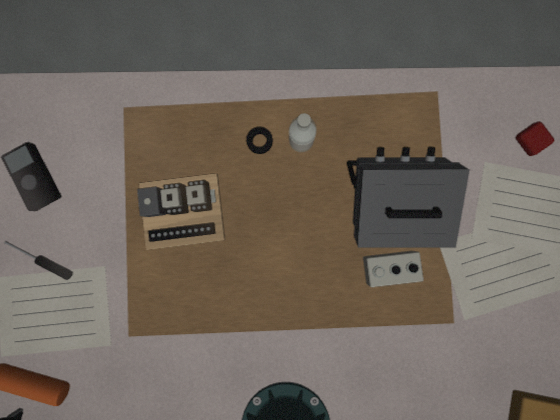

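The top view shows the cover with its handle at about (414,212), the station at (394,270), the bottle at (302,132), the tape at (259,140) and the board at (183,212). In the scene view the handle is at about (158,241). The mat between board and tester is free for the cover.

```bash
cat > h.py <<'E'
from station import robot
import cv2,numpy as np
from scipy.spatial.transform import Rotation as R
def ray(d,u,v):
    E=np.array(d["extrinsics"]); r=np.array([(u-d["cx"])/d["fx"],-(v-d["cy"])/d["fy"],-1])
    r=E[:3,:3].T@r; return -E[:3,:3].T@E[:3,3], r/np.linalg.norm(r)
def plane(d,u,v,z):
    o,r=ray(d,u,v); return o+r*(z-o[2])/r[2]
def tri(*obs):
    A=np.zeros((3,3));b=np.zeros(3)
    for d,u,v in obs:
        o,r=ray(d,u,v);P=np.eye(3)-np.outer(r,r);A+=P;b+=P@o
    p=np.linalg.solve(A,b); return p,[np.linalg.norm((np.eye(3)-np.outer(ray(*o)[1],ray(*o)[1]))@(p-ray(*o)[0])) for o in obs]
def proj(d,p):
    E=np.array(d["extrinsics"]);c=E[:3,:3]@p+E[:3,3]; return np.array([d["cx"]-d["fx"]*c[0]/c[2],d["cy"]+d["fy"]*c[1]/c[2]])
def blob(fr,box,lo,hi):
    x0,y0,x1,y1=box;g=cv2.cvtColor(fr,cv2.COLOR_RGB2GRAY)[y0:y1,x0:x1]
    m=((g>=lo)&(g<=hi)).astype(np.uint8);n,l,s,c=cv2.connectedComponentsWithStats(m)
    i=1+np.argmax(s[1:,4]);pts=np.argwhere(l==i)[:,::-1]+[x0,y0]
    return c[i]+[x0,y0],s[i],cv2.minAreaRect(pts.astype(np.float32)),pts
def go(p,Rt,src=None):
    s=robot.sense();P,Q=src if src else (s["tool_pos"],s["ee_rot"])
    print("d",(Q.T@(np.array(p)-P)).round(4),"r",R.from_matrix(Q.T@Rt).as_rotvec(degrees=True).round(2))
E
python3 - <<'E'
from h import *
T=robot.get_image("top");S=robot.get_image("scene")
a=blob(T["frame"],(375,195,455,230),0,30);b=blob(S["frame"],(122,215,200,268),0,30)
print(a[:3],b[:3])
p,e=tri((T,*a[0]),(S,*b[0]));print("handle",p,e)
# yaw: ends of bar
def ends(pts):
    c=pts.mean(0);u=np.linalg.svd(pts-c,full_matrices=False)[2][0];u*=np.sign(u[0]);t=(pts-c)@u
    return c+u*t.min(),c+u*t.max()
for w,(A,B) in (("T",ends(a[3])),):
    A3,B3=plane(T,*A,p[2]),plane(T,*B,p[2]);v=A3-B3;print(A3,B3,np.linalg.norm(v),"yaw",np.degrees(np.arctan2(-v[0],v[1])))
for d,bx in ((T,(340,150,475,255)),):
    print("cover",blob(d["frame"],bx,31,90)[:3])
for n,u,v,z in (("station",394,270,.05),("bottlecap",304,120,.2),("tape",259,140,.02),("board",183,212,.02),("free",288,250,0),("stR",424,270,.04),("stL",364,270,.04)): print(n,plane(T,u,v,z).round(3))
E
```

```text
(array([413.7211329 , 213.07407407]), array([ 10,  12,  57,  11, 459], dtype=int32), ((413.0, 212.0), (10.0, 56.0), 90.0)) (array([156.20263591, 239.80065898]), array([  6,   8,  60,  39, 607], dtype=int32), ((157.4000244140625, 241.30003356933594), (15.205260276794434, 60.37383270263672), 63.43495178222656))
handle [ 0.54909648 -0.2922077   0.16848864] [np.float64(0.0018703356523114556), np.float64(0.0018703356523114014)]
[ 0.55015161 -0.22656034  0.16848864] [ 0.54944376 -0.35084268  0.16848864] 0.12428435491889185 yaw -0.32632063185556043
cover (array([402.26165926, 202.45274808]), array([    0,     0,   129,   105, 10571], dtype=int32), ((403.9999694824219, 201.99996948242188), (127.99998474121094, 103.99998474121094), 0.0))
station [ 0.411 -0.276  0.05 ]
bottlecap [ 0.754 -0.046  0.2  ]
tape [0.753 0.066 0.02 ]
board [0.562 0.268 0.02 ]
free [ 0.46  -0.009  0.   ]
stR [ 0.41  -0.355  0.04 ]
stL [ 0.41  -0.203  0.04 ]
```

```bash
cat >> h.py <<'E'
def tool(yaw=0,slope=25,spin=0):
    a=np.radians(slope);n=np.array([-np.sin(a),0,np.cos(a)]);x=np.array([0,1,0.]);z=-n
    return R.from_euler("z",yaw,degrees=True).as_matrix()@np.column_stack([x,np.cross(z,x),z])@R.from_euler("z",spin,degrees=True).as_matrix()
E
python3 - <<'E'
from h import *
n=-tool()[:,2]; p=np.array([.549,-.292,.170])
go([.42,.2,.30],tool(0,0)); go(p+.11*n,tool(),([.42,.2,.30],tool(0,0)))
E
```

```text
d [-0.3512 -0.2946 -0.0519] r [-6.000e-02  4.000e-02  7.448e+01]
d [-0.492   0.0825  0.0303] r [-25.   0.   0.]
```

>>> jog_arm(
  deltas=[
    {"dx": -0.035, "dy": -0.03, "dz": -0.01, "rz": 7},
    {"dx": -0.068, "dy": -0.056, "dz": -0.02, "rz": 14},
    {"dx": -0.1, "dy": -0.083, "dz": -0.03, "rz": 21},
    {"dx": -0.13, "dy": -0.11, "dz": -0.04, "rz": 28},
    {"dx": -0.16, "dy": -0.135, "dz": -0.05, "rz": 35},
    {"dx": -0.19, "dy": -0.16, "dz": -0.05, "rz": 42},
    {"dx": -0.22, "dy": -0.185, "dz": -0.05, "rz": 49},
    {"dx": -0.25, "dy": -0.21, "dz": -0.05, "rz": 56},
    {"dx": -0.28, "dy": -0.235, "dz": -0.05, "rz": 63},
    {"dx": -0.31, "dy": -0.26, "dz": -0.05, "rz": 70},
  ],
)

```text
invalid input
```

Run:
```python
from h import *
s=robot.sense();print(s["tool_pos"],s["joint_pos"])
n=-tool()[:,2]; p=np.array([.549,-.292,.170])
go(p+.11*n,tool())
```

```text
[0.16036349 0.57776275 0.24776479] [ 6.78885556e+01  2.05833002e+01  8.65750307e+01  1.00689790e-03
  7.29081044e+01 -6.59501282e+00]
d [-0.5624 -0.7466 -0.0212] r [-21.42 -16.2   73.24]
```

>>> jog_arm(
  deltas=[
    {"dx": -0.035, "dy": -0.03, "dz": -0.01, "rx": 0, "ry": 0, "rz": 7, "jaw": 0},
    {"dx": -0.068, "dy": -0.056, "dz": -0.02, "rx": 0, "ry": 0, "rz": 14, "jaw": 0},
    {"dx": -0.1, "dy": -0.083, "dz": -0.03, "rx": 0, "ry": 0, "rz": 21, "jaw": 0},
    {"dx": -0.13, "dy": -0.11, "dz": -0.04, "rx": 0, "ry": 0, "rz": 28, "jaw": 0},
    {"dx": -0.16, "dy": -0.135, "dz": -0.05, "rx": 0, "ry": 0, "rz": 35, "jaw": 0},
    {"dx": -0.19, "dy": -0.16, "dz": -0.05, "rx": 0, "ry": 0, "rz": 42, "jaw": 0},
    {"dx": -0.22, "dy": -0.185, "dz": -0.05, "rx": 0, "ry": 0, "rz": 49, "jaw": 0},
    {"dx": -0.25, "dy": -0.21, "dz": -0.05, "rx": 0, "ry": 0, "rz": 56, "jaw": 0},
    {"dx": -0.28, "dy": -0.235, "dz": -0.05, "rx": 0, "ry": 0, "rz": 63, "jaw": 0},
    {"dx": -0.31, "dy": -0.26, "dz": -0.05, "rx": 0, "ry": 0, "rz": 70, "jaw": 0},
  ],
)

```text
time: 1.03
tool_pos: [0.3902, 0.2428, 0.2984]
ee_rot: [[-0.072, 0.997, 0.0], [0.997, 0.072, 0.0], [0.0, 0.0, -1.0]]
contact_force: [1.0, 0.1, -0.4]
finger_gap: 0.0852
gripper_force: 0.0
```

Run:
```python
from h import *
s=robot.sense();print(s["time"],s["tool_pos"],s["joint_pos"])
n=-tool()[:,2]; p=np.array([.549,-.292,.170])
go(p+.11*n,tool())
```

```text
1.0333 [0.39022796 0.24280596 0.29841466] [ 2.32720246e+01  6.03459521e+00  9.88916682e+01 -4.46413146e-03
  7.50581318e+01  1.91335280e+01]
d [-0.5415  0.0734  0.0287] r [-24.97  -0.9    4.07]
```

>>> jog_arm(
  deltas=[
    {"dx": -0.04, "dy": 0.005, "dz": 0.002, "rx": -2, "ry": 0, "rz": 0.5, "jaw": 0},
    {"dx": -0.08, "dy": 0.01, "dz": 0.004, "rx": -4, "ry": 0, "rz": 1, "jaw": 0},
    {"dx": -0.12, "dy": 0.016, "dz": 0.006, "rx": -6, "ry": 0, "rz": 1.5, "jaw": 0},
    {"dx": -0.16, "dy": 0.022, "dz": 0.008, "rx": -9, "ry": 0, "rz": 2, "jaw": 0},
    {"dx": -0.2, "dy": 0.027, "dz": 0.01, "rx": -12, "ry": 0, "rz": 2.5, "jaw": 0},
    {"dx": -0.24, "dy": 0.033, "dz": 0.012, "rx": -15, "ry": 0, "rz": 3, "jaw": 0},
    {"dx": -0.28, "dy": 0.038, "dz": 0.014, "rx": -18, "ry": 0, "rz": 3.5, "jaw": 0},
    {"dx": -0.32, "dy": 0.043, "dz": 0.016, "rx": -21, "ry": 0, "rz": 4, "jaw": 0},
    {"dx": -0.36, "dy": 0.049, "dz": 0.018, "rx": -25, "ry": -0.9, "rz": 4.1, "jaw": 0},
    {"dx": -0.4, "dy": 0.054, "dz": 0.02, "rx": -25, "ry": -0.9, "rz": 4.1, "jaw": 0},
  ],
)

```text
time: 1.87
tool_pos: [0.4721, -0.1506, 0.2771]
ee_rot: [[-0.004, 0.906, 0.424], [1.0, 0.004, 0.002], [0.0, 0.424, -0.906]]
contact_force: [0.3, 1.4, -1.0]
finger_gap: 0.0857
gripper_force: 0.0
```

Run:
```python
from h import *
s=robot.sense();print(s["time"],s["tool_pos"],s["joint_pos"])
n=-tool()[:,2]; p=np.array([.549,-.292,.170])
go(p+.11*n,tool())
```

```text
1.8667 [ 0.47211355 -0.1506353   0.27714787] [-36.40685743  -0.23097875 114.13543097  20.14399426  47.33284475
 -47.93787708]
d [-0.1415  0.0238  0.0193] r [ 0.08 -0.12  0.22]
```

>>> jog_arm(
  deltas=[
    {"dx": -0.036, "dy": 0.006, "dz": 0.005, "rx": 0, "ry": 0, "rz": 0, "jaw": 0},
    {"dx": -0.072, "dy": 0.012, "dz": 0.01, "rx": 0, "ry": 0, "rz": 0, "jaw": 0},
    {"dx": -0.108, "dy": 0.018, "dz": 0.015, "rx": 0, "ry": 0, "rz": 0, "jaw": 0},
    {"dx": -0.141, "dy": 0.024, "dz": 0.019, "rx": 0, "ry": 0, "rz": 0, "jaw": 0},
    {"dx": -0.141, "dy": 0.024, "dz": 0.019, "rx": 0, "ry": 0, "rz": 0, "jaw": 0},
    {"dx": -0.141, "dy": 0.024, "dz": 0.019, "rx": 0, "ry": 0, "rz": 0, "jaw": 0},
    {"dx": -0.141, "dy": 0.024, "dz": 0.019, "rx": 0, "ry": 0, "rz": 0, "jaw": 0.3},
    {"dx": -0.141, "dy": 0.024, "dz": 0.019, "rx": 0, "ry": 0, "rz": 0, "jaw": 0.3},
    {"dx": -0.141, "dy": 0.024, "dz": 0.019, "rx": 0, "ry": 0, "rz": 0, "jaw": 0.3},
    {"dx": -0.141, "dy": 0.024, "dz": 0.019, "rx": 0, "ry": 0, "rz": 0, "jaw": 0.3},
  ],
)

```text
time: 2.7
tool_pos: [0.5052, -0.2894, 0.2714]
ee_rot: [[-0.007, 0.906, 0.423], [1.0, 0.006, 0.003], [0.0, 0.423, -0.906]]
contact_force: [0.2, -0.2, 0.4]
finger_gap: 0.0595
gripper_force: 0.0
```

Run:
```python
from h import *
W=robot.get_image("wrist");cv2.imwrite("pics/w1.png",W["frame"][:,:,::-1])
s=robot.sense();print(s["time"],s["tool_pos"],s["finger_gap"])
E_=np.array(W["extrinsics"]);print(E_.round(3),proj(W,np.array([.549,-.292,.170])))
```

```text
2.75 [ 0.50527625 -0.28957881  0.27146953] 0.05996024690629767
[[ 0.906  0.006  0.423 -0.57 ]
 [ 0.131  0.947 -0.294  0.25 ]
 [-0.402  0.321  0.857 -0.083]
 [ 0.     0.     0.     1.   ]] [269.2197222  219.86429593]
```

View pics/w1.png

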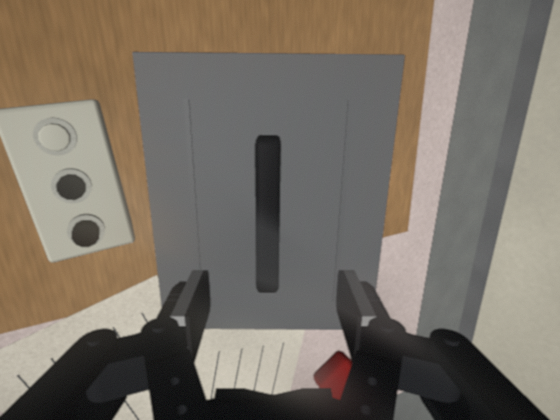

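The wrist view shows the cover top with corners near (136,53), (404,55), (379,329) and (160,328), and the handle bar along column 268 from row 136 to row 293.

Run:
```python
from h import *
W=robot.get_image("wrist");n=-tool()[:,2];p=np.array([.549,-.292,.170])
def pl(u,v,off):
    o,r=ray(W,u,v);return o+r*(n@(p-o)+off)/(n@r)
b=blob(W["frame"],(225,120,310,305),0,35);print(b[:3])
x0,x1=b[3][:,0].min(),b[3][:,0].max();y0,y1=b[3][:,1].min(),b[3][:,1].max()
def ctr(r): 
    q=b[3][b[3][:,1]==r][:,0];return (q.min()+q.max()+1)/2,q.max()-q.min()+1
print(ctr(y0+10),ctr(y1-10))
A=pl(ctr(y0+10)[0],y0,.008);B=pl(ctr(y1-10)[0],y1+1,.008);print("bar",A,B,np.linalg.norm(A-B),(A+B)/2-.008*n,"yaw",np.degrees(np.arctan2(-(A-B)[0],(A-B)[1])))
C=[pl(*c,-.022) for c in((136,53),(404,55),(379,329),(160,328))]
print(np.round(C,4));print([np.linalg.norm(C[i]-C[(i+1)%4]).round(4) for i in range(4)],"centre handle",np.mean(C,0)+.022*n)
L=(C[0]-C[3]+C[1]-C[2]);print("yaw",np.degrees(np.arctan2(-L[0],L[1])), "x-dir",(C[1]-C[0]+C[2]-C[3]))
```

```text
(array([273.43621399, 172.02880658]), array([ 32,  16,  22,  84, 486], dtype=int32), ((267.5, 177.5), (83.0, 21.0), 90.0))
(np.float64(277.0), np.int64(4)) (np.float64(276.0), np.int64(6))
bar [ 0.55040471 -0.22965934  0.17948205] [ 0.55027053 -0.28945226  0.17941948] 0.059793095068940795 [ 0.55371856 -0.2595558   0.1722003 ] yaw -0.12857452675818348
[[ 0.4732 -0.1762  0.1104]
 [ 0.6439 -0.1763  0.19  ]
 [ 0.6505 -0.407   0.1931]
 [ 0.4669 -0.4071  0.1075]]
[np.float64(0.1884), np.float64(0.2308), np.float64(0.2026), np.float64(0.231)] centre handle [ 0.54935338 -0.29164771  0.17016478]
yaw 0.04398160397131161 x-dir [ 3.54375123e-01 -1.84077874e-04  1.65247834e-01]
```

Run:
```python
from h import *
n=-tool()[:,2]; p=np.array([.5494,-.2916,.1702])
go(p+.001*n,tool())
```

```text
d [-0.0021 -0.0029  0.1094] r [ 0.02 -0.15  0.35]
```

>>> jog_arm(
  deltas=[
    {"dx": -0.002, "dy": -0.003, "dz": 0.03, "rx": 0, "ry": 0, "rz": 0, "jaw": 0.3},
    {"dx": -0.002, "dy": -0.003, "dz": 0.06, "rx": 0, "ry": 0, "rz": 0, "jaw": 0.3},
    {"dx": -0.002, "dy": -0.003, "dz": 0.085, "rx": 0, "ry": 0, "rz": 0, "jaw": 0.3},
    {"dx": -0.002, "dy": -0.003, "dz": 0.1, "rx": 0, "ry": 0, "rz": 0.3, "jaw": 0.3},
    {"dx": -0.002, "dy": -0.003, "dz": 0.109, "rx": 0, "ry": 0, "rz": 0.3, "jaw": 0.3},
    {"dx": -0.002, "dy": -0.003, "dz": 0.109, "rx": 0, "ry": 0, "rz": 0.3, "jaw": 0.8},
    {"dx": -0.002, "dy": -0.003, "dz": 0.109, "rx": 0, "ry": 0, "rz": 0.3, "jaw": 1},
    {"dx": -0.002, "dy": -0.003, "dz": 0.109, "rx": 0, "ry": 0, "rz": 0.3, "jaw": 1},
    {"dx": -0.002, "dy": -0.003, "dz": 0.109, "rx": 0, "ry": 0, "rz": 0.3, "jaw": 1},
    {"dx": -0.002, "dy": -0.003, "dz": 0.109, "rx": 0, "ry": 0, "rz": 0.3, "jaw": 1},
  ],
  squeeze=60,
)

```text
time: 3.63
tool_pos: [0.5487, -0.2929, 0.1725]
ee_rot: [[-0.001, 0.906, 0.424], [1.0, 0.0, 0.001], [0.001, 0.424, -0.906]]
contact_force: [-3.0, -0.2, 4.0]
finger_gap: 0.0172
gripper_force: 59.6
```

>>> jog_arm(
  deltas=[
    {"dx": 0, "dy": 0, "dz": -0.005, "rx": 0, "ry": 0, "rz": 0, "jaw": 1},
    {"dx": 0, "dy": 0, "dz": -0.012, "rx": 0, "ry": 0, "rz": 0, "jaw": 1},
    {"dx": 0, "dy": 0, "dz": -0.022, "rx": 0, "ry": 0, "rz": 0, "jaw": 1},
    {"dx": 0, "dy": 0, "dz": -0.032, "rx": 0, "ry": 0, "rz": 0, "jaw": 1},
    {"dx": 0, "dy": 0, "dz": -0.045, "rx": 0, "ry": 0, "rz": 0, "jaw": 1},
    {"dx": 0, "dy": 0, "dz": -0.06, "rx": 0, "ry": 0, "rz": 0, "jaw": 1},
    {"dx": 0, "dy": 0, "dz": -0.075, "rx": 0, "ry": 0, "rz": 0, "jaw": 1},
    {"dx": 0, "dy": 0, "dz": -0.085, "rx": 0, "ry": 0, "rz": 0, "jaw": 1},
    {"dx": 0, "dy": 0, "dz": -0.095, "rx": 0, "ry": 0, "rz": 0, "jaw": 1},
    {"dx": 0, "dy": 0, "dz": -0.1, "rx": 0, "ry": 0, "rz": 0, "jaw": 1},
  ],
)

```text
time: 4.47
tool_pos: [0.5061, -0.2931, 0.2635]
ee_rot: [[-0.001, 0.906, 0.424], [1.0, 0.0, 0.001], [0.001, 0.424, -0.906]]
contact_force: [0.1, -0.2, -3.8]
finger_gap: 0.0166
gripper_force: 58.9
```

Run:
```python
from h import *
s=robot.sense();print(s["tool_pos"],s["joint_pos"],s["finger_gap"],s["contact_force"],s["wrist_torque"])
go([.46,-.01,.24],tool(0,0)); go([.46,-.01,.24],tool(0,25))
```

```text
[ 0.50611527 -0.29305627  0.26347292] [-48.14281524  10.17936222 104.38835978  24.11684908  50.72588421
 -61.15723771] 0.016585534065928626 [ 0.07730044 -0.20382006 -3.79889634] [-0.023285    0.49714913  0.04980959]
d [ 0.2831 -0.0517  0.002 ] r [ 2.507e+01 -6.000e-02  2.000e-02]
d [ 0.2831 -0.0517  0.002 ] r [ 0.07 -0.06  0.01]
```

>>> jog_arm(
  deltas=[
    {"dx": 0.015, "dy": -0.002, "dz": 0, "rx": 0, "ry": 0, "rz": 0, "jaw": 1},
    {"dx": 0.045, "dy": -0.008, "dz": -0.001, "rx": 0, "ry": 0, "rz": 0, "jaw": 1},
    {"dx": 0.08, "dy": -0.014, "dz": -0.002, "rx": 0, "ry": 0, "rz": 0, "jaw": 1},
    {"dx": 0.115, "dy": -0.021, "dz": -0.003, "rx": 2, "ry": 0, "rz": 0, "jaw": 1},
    {"dx": 0.15, "dy": -0.028, "dz": -0.004, "rx": 5, "ry": 0, "rz": 0, "jaw": 1},
    {"dx": 0.185, "dy": -0.035, "dz": -0.005, "rx": 9, "ry": 0, "rz": 0, "jaw": 1},
    {"dx": 0.22, "dy": -0.042, "dz": -0.005, "rx": 13, "ry": 0, "rz": 0, "jaw": 1},
    {"dx": 0.255, "dy": -0.048, "dz": -0.005, "rx": 18, "ry": 0, "rz": 0, "jaw": 1},
    {"dx": 0.28, "dy": -0.052, "dz": -0.005, "rx": 22, "ry": 0, "rz": 0, "jaw": 1},
    {"dx": 0.293, "dy": -0.054, "dz": -0.005, "rx": 25, "ry": 0, "rz": 0, "jaw": 1},
  ],
)

```text
time: 5.3
tool_pos: [0.454, 0.0041, 0.2439]
ee_rot: [[-0.003, 1.0, -0.004], [1.0, 0.003, 0.003], [0.003, -0.004, -1.0]]
contact_force: [0.5, 0.3, -3.3]
finger_gap: 0.0171
gripper_force: 58.9
```

Run:
```python
from h import *
s=robot.sense();print(s["tool_pos"],s["finger_gap"],s["contact_force"],s["wrist_torque"])
go([.455,0,.095],tool(0,0))
T=robot.get_image("top");S=robot.get_image("scene");f=np.vstack([T["frame"][60:340],S["frame"][60:340]]);cv2.imwrite("pics/c1.png",f[:,:,::-1])
```

```text
[0.45395703 0.00407673 0.24394266] 0.017120294265008208 [ 0.47901746  0.33216582 -3.28906454] [ 0.00566807 -0.03791685  0.01150046]
d [-0.0046  0.0016  0.1489] r [-0.22 -0.19  0.19]
```

View pics/c1.png

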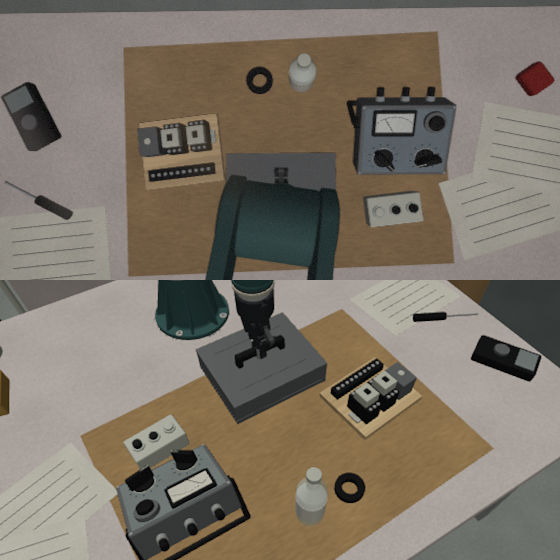

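>>> jog_arm(
  deltas=[
    {"dx": -0.001, "dy": 0, "dz": 0.01, "rx": 0, "ry": 0, "rz": 0, "jaw": 1},
    {"dx": -0.003, "dy": -0.001, "dz": 0.03, "rx": 0, "ry": 0, "rz": 0, "jaw": 1},
    {"dx": -0.006, "dy": -0.002, "dz": 0.055, "rx": 0, "ry": 0, "rz": 0, "jaw": 1},
    {"dx": -0.009, "dy": -0.003, "dz": 0.08, "rx": -0.2, "ry": -0.2, "rz": 0, "jaw": 1},
    {"dx": -0.009, "dy": -0.003, "dz": 0.105, "rx": -0.2, "ry": -0.2, "rz": 0, "jaw": 1},
    {"dx": -0.009, "dy": -0.003, "dz": 0.125, "rx": -0.2, "ry": -0.2, "rz": 0, "jaw": 1},
    {"dx": -0.009, "dy": -0.003, "dz": 0.138, "rx": -0.2, "ry": -0.2, "rz": 0, "jaw": 1},
    {"dx": -0.009, "dy": -0.003, "dz": 0.145, "rx": -0.2, "ry": -0.2, "rz": 0, "jaw": 1},
    {"dx": -0.009, "dy": -0.003, "dz": 0.149, "rx": -0.2, "ry": -0.2, "rz": 0, "jaw": 1},
    {"dx": -0.009, "dy": -0.003, "dz": 0.152, "rx": -0.2, "ry": -0.2, "rz": 0, "jaw": 1},
  ],
)

```text
time: 6.23
tool_pos: [0.4522, -0.0088, 0.0921]
ee_rot: [[-0.0, 1.0, 0.004], [1.0, 0.0, -0.001], [-0.001, 0.004, -1.0]]
contact_force: [0.9, 0.7, -4.7]
finger_gap: 0.017
gripper_force: 59.0
```

>>> jog_arm(
  deltas=[
    {"dx": 0, "dy": 0, "dz": 0.001, "rx": 0.1, "ry": 0, "rz": 0, "jaw": 1},
    {"dx": 0, "dy": 0, "dz": 0.002, "rx": 0.2, "ry": 0, "rz": 0, "jaw": 1},
    {"dx": 0, "dy": 0, "dz": 0.0025, "rx": 0.2, "ry": 0, "rz": 0, "jaw": 1},
    {"dx": 0, "dy": 0, "dz": 0.003, "rx": 0.2, "ry": 0, "rz": 0, "jaw": 1},
    {"dx": 0, "dy": 0, "dz": 0.0035, "rx": 0.2, "ry": 0, "rz": 0, "jaw": 1},
    {"dx": 0, "dy": 0, "dz": 0.004, "rx": 0.2, "ry": 0, "rz": 0, "jaw": 1},
    {"dx": 0, "dy": 0, "dz": 0.0045, "rx": 0.2, "ry": 0, "rz": 0, "jaw": 1},
    {"dx": 0, "dy": 0, "dz": 0.005, "rx": 0.2, "ry": 0, "rz": 0, "jaw": 1},
    {"dx": 0, "dy": 0, "dz": 0.005, "rx": 0.2, "ry": 0, "rz": 0, "jaw": 1},
    {"dx": 0, "dy": 0, "dz": 0.005, "rx": 0.2, "ry": 0, "rz": 0, "jaw": 1},
  ],
)

```text
time: 7.07
tool_pos: [0.4521, -0.0084, 0.0871]
ee_rot: [[-0.001, 1.0, 0.0], [1.0, 0.001, -0.001], [-0.001, 0.0, -1.0]]
contact_force: [0.3, 0.6, -4.0]
finger_gap: 0.0169
gripper_force: 59.0
```

>>> jog_arm(
  deltas=[
    {"dx": 0, "dy": 0, "dz": 0.0005, "rx": 0, "ry": 0, "rz": 0, "jaw": 1},
    {"dx": 0, "dy": 0, "dz": 0.001, "rx": 0, "ry": 0, "rz": 0, "jaw": 1},
    {"dx": 0, "dy": 0, "dz": 0.001, "rx": 0, "ry": 0, "rz": 0, "jaw": 1},
    {"dx": 0, "dy": 0, "dz": 0.0015, "rx": 0, "ry": 0, "rz": 0, "jaw": 1},
    {"dx": 0, "dy": 0, "dz": 0.0015, "rx": 0, "ry": 0, "rz": 0, "jaw": 1},
    {"dx": 0, "dy": 0, "dz": 0.002, "rx": 0, "ry": 0, "rz": 0, "jaw": 1},
    {"dx": 0, "dy": 0, "dz": 0.002, "rx": 0, "ry": 0, "rz": 0, "jaw": 1},
    {"dx": 0, "dy": 0, "dz": 0.002, "rx": 0, "ry": 0, "rz": 0, "jaw": 1},
    {"dx": 0, "dy": 0, "dz": 0.002, "rx": 0, "ry": 0, "rz": 0, "jaw": 1},
    {"dx": 0, "dy": 0, "dz": 0.002, "rx": 0, "ry": 0, "rz": 0, "jaw": 1},
  ],
)

```text
time: 7.9
tool_pos: [0.4523, -0.0084, 0.0859]
ee_rot: [[-0.001, 1.0, 0.001], [1.0, 0.001, -0.001], [-0.001, 0.001, -1.0]]
contact_force: [-1.9, -0.7, 9.2]
finger_gap: 0.017
gripper_force: 60.9
```

>>> jog_arm(
  deltas=[
    {"dx": 0, "dy": 0, "dz": -0.0005, "rx": 0, "ry": 0, "rz": 0, "jaw": 1},
    {"dx": 0, "dy": 0, "dz": -0.0005, "rx": 0, "ry": 0, "rz": 0, "jaw": 0.6},
    {"dx": 0, "dy": 0, "dz": -0.0005, "rx": 0, "ry": 0, "rz": 0, "jaw": 0.4},
    {"dx": 0, "dy": 0, "dz": -0.0005, "rx": 0, "ry": 0, "rz": 0, "jaw": 0.3},
    {"dx": 0, "dy": 0, "dz": -0.0005, "rx": 0, "ry": 0, "rz": 0, "jaw": 0.3},
    {"dx": 0, "dy": 0, "dz": -0.01, "rx": 0, "ry": 0, "rz": 0, "jaw": 0.3},
    {"dx": 0, "dy": 0, "dz": -0.03, "rx": 0, "ry": 0, "rz": 0, "jaw": 0.3},
    {"dx": 0, "dy": 0, "dz": -0.06, "rx": 0, "ry": 0, "rz": 0, "jaw": 0.3},
    {"dx": 0, "dy": 0, "dz": -0.1, "rx": 0, "ry": 0, "rz": 0, "jaw": 0.3},
    {"dx": 0, "dy": 0, "dz": -0.14, "rx": 0, "ry": 0, "rz": 0, "jaw": 0.3},
  ],
)

```text
time: 8.73
tool_pos: [0.4511, -0.008, 0.226]
ee_rot: [[-0.001, 1.0, -0.002], [1.0, 0.001, -0.001], [-0.001, -0.002, -1.0]]
contact_force: [1.8, 0.5, -0.7]
finger_gap: 0.0599
gripper_force: 0.0
```

Run:
```python
from h import *
s=robot.sense();print(s["time"],s["tool_pos"],s["contact_force"])
T=robot.get_image("top");S=robot.get_image("scene")
a=cv2.resize(T["frame"][130:250,340:480],None,fx=4,fy=4,interpolation=cv2.INTER_CUBIC);b=cv2.resize(S["frame"][210:360,90:260],None,fx=4,fy=4,interpolation=cv2.INTER_CUBIC)[:480,:]
cv2.imwrite("pics/k1.png",cv2.resize(np.hstack([a,b[:480]]),None,fx=.64,fy=.64)[:,:,::-1])
n=-tool()[:,2];hp=np.array([.5494,-.2916,.1702]);pc=hp-.072*n;X=np.array([n[2],0,-n[0]]);Y=np.array([0,1,0])
f=lambda x,y,z:pc+x*X+y*Y+z*n
print("panel c",pc,"range grip",f(-.042,-.05,.03))
for d in(T,S):print([proj(d,f(*q)).round(1) for q in((-.042,-.05,.038),(-.042,.05,.038),(.05,-.062,.022))])
```

```text
8.7333 [ 0.45107718 -0.00804797  0.22602884] [ 1.75048177  0.45998113 -0.71598636]
panel c [ 0.57982851 -0.2916      0.10494584] range grip [ 0.52908504 -0.3416      0.11438511]
[array([429.4, 224.1]), array([386.6, 224.2]), array([437.5, 184.6])]
[array([137.2, 252.6]), array([180.5, 231.4]), array([143.6, 285. ])]
```

View pics/k1.png

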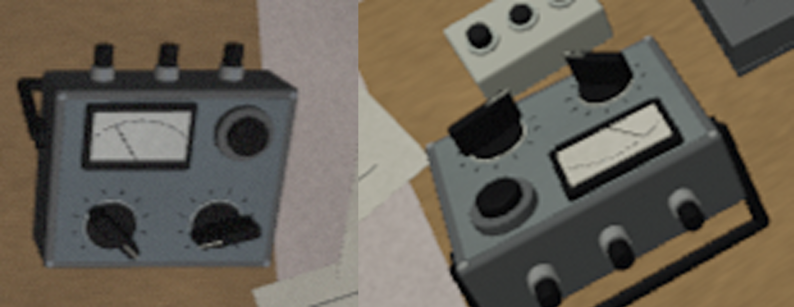

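The crop shows the right selector's white mark at the left end of its bar, slightly downward, which fits position 1. The left selector points down-right, and the key is at the upper right. Next I go over the right selector for a closer look.

```bash
cat >> h.py <<'E'
n=-tool()[:,2];pc=np.array([.5798,-.2916,.105]);X=np.array([n[2],0,-n[0]]);Y=np.array([0,1.,0])
f=lambda x,y,z:pc+x*X+y*Y+z*n
E
python3 - <<'E'
from h import *
go(f(-.042,-.05,.14),tool(0,25,-15)); print(f(-.042,-.05,.14))
E
```

```text
d [-0.3327  0.0256  0.0183] r [-24.21  -3.02 -14.68]
[ 0.48256852 -0.3416      0.21413312]
```

>>> jog_arm(
  deltas=[
    {"dx": -0.035, "dy": 0.003, "dz": 0.002, "rx": -2.5, "ry": -0.3, "rz": -1.5, "jaw": 0.3},
    {"dx": -0.07, "dy": 0.005, "dz": 0.004, "rx": -5, "ry": -0.6, "rz": -3, "jaw": 0.3},
    {"dx": -0.105, "dy": 0.008, "dz": 0.006, "rx": -7.5, "ry": -0.9, "rz": -4.5, "jaw": 0.3},
    {"dx": -0.14, "dy": 0.011, "dz": 0.008, "rx": -10, "ry": -1.2, "rz": -6, "jaw": 0.3},
    {"dx": -0.18, "dy": 0.014, "dz": 0.01, "rx": -12.5, "ry": -1.5, "rz": -7.5, "jaw": 0.3},
    {"dx": -0.22, "dy": 0.017, "dz": 0.012, "rx": -16, "ry": -2, "rz": -9.7, "jaw": 0.3},
    {"dx": -0.26, "dy": 0.02, "dz": 0.014, "rx": -20, "ry": -2.5, "rz": -12, "jaw": 0.3},
    {"dx": -0.295, "dy": 0.023, "dz": 0.016, "rx": -24.2, "ry": -3, "rz": -14.7, "jaw": 0.3},
    {"dx": -0.325, "dy": 0.025, "dz": 0.018, "rx": -24.2, "ry": -3, "rz": -14.7, "jaw": 0.3},
    {"dx": -0.333, "dy": 0.026, "dz": 0.018, "rx": -24.2, "ry": -3, "rz": -14.7, "jaw": 0.3},
  ],
)

```text
time: 9.67
tool_pos: [0.4774, -0.3464, 0.2067]
ee_rot: [[-0.232, 0.881, 0.413], [0.967, 0.256, -0.002], [-0.107, 0.399, -0.911]]
contact_force: [0.3, -1.3, -0.2]
finger_gap: 0.06
gripper_force: 0.0
```

Run:
```python
from h import *
s=robot.sense();print(s["time"],s["tool_pos"],s["joint_pos"])
W=robot.get_image("wrist");cv2.imwrite("pics/w2.png",W["frame"][:,:,::-1])
for q in((-.042,-.05,.038),(-.042,.05,.038),(.05,-.062,.022),(-.09,.11,0),(.09,.11,0),(.09,-.11,0),(-.09,-.11,0)): print(proj(W,f(*q)).round(1))
```

```text
9.6667 [ 0.47741386 -0.34636775  0.20665944] [-54.58130664  15.61985156 106.2932238   27.47378875  46.69969359
 -86.43065097]
[287.4 219. ]
[331.1  71.4]
[395.4 254.5]
[280.7 -40. ]
[530.5  37.7]
[409.1 300.8]
[213.8 253.7]
```

View pics/w2.png

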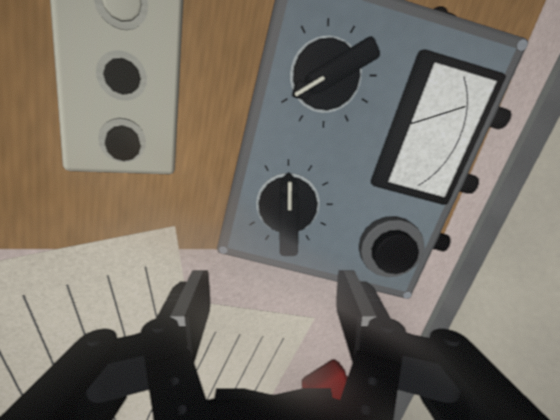

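The wrist view shows the panel corners near (223,250), (407,295) and (522,45), the right disc at (288,205), the left disc at (325,74) and the key at (396,251). The right selector's white mark points towards image top, along (290,208)→(289,178). I refine the panel pose from these points.

Run:
```python
from h import *
from scipy.optimize import least_squares
W,T,S=[robot.get_image(k) for k in("wrist","top","scene")]
BR,BL,TL,TR=(-.09,-.11,0),(-.09,.11,0),(.09,.11,0),(.09,-.11,0);K=(.05,-.062,.022);RD=(-.042,-.05,.008);LD=(-.042,.05,.008)
obs=[(W,BR,223,250),(W,TR,407,295),(W,TL,522,45),(W,K,396,251),(W,RD,288,205),(W,LD,325.5,74),
(T,TL,364.2,167.1),(T,TR,456,165.9),(T,BL,357.6,233.5),(T,BR,446.3,232.7),(T,K,435.7,182),(T,LD,383.4,218.3),(T,RD,425.2,217.5),
(S,BR,118.1,269.4),(S,BL,204.1,224.8),(S,TL,232.2,260.8),(S,TR,129.8,318.2),(S,K,147.4,287.3)]
def pt(v,q):
    Q=R.from_euler("z",v[3],degrees=True).as_matrix(); return v[:3]+Q@(q[0]*X+q[1]*Y+q[2]*n)
def run(o,lab):
    r=least_squares(lambda v:np.concatenate([proj(d,pt(v,q))-[u,w] for d,q,u,w in o]),[*pc,0],loss="soft_l1",x_scale=[.01,.01,.01,1])
    print(lab,r.x.round(4));return r
r=run(obs,"all");print(r.fun.reshape(-1,2).round(1).tolist() if len(r.fun)==2*len(obs) else "")
run(obs[:6],"wrist");run(obs[6:13],"top");run(obs[13:],"scene")
# knob angle in wrist using white line pixels
fr=W["frame"].astype(int);m=(fr.min(2)>150);m[:170]=0;m[230:]=0;m[:,:270]=0;m[:,310:]=0
pts=np.argwhere(m)[:,::-1];print(len(pts),pts.min(0),pts.max(0))
v=r.x;pl=lambda u,w,h:(lambda o,d:o+d*(n@(v[:3]-o)+h)/(n@d))(*ray(W,u,w))
c=pts[:,1];A=pl(pts[c<c.min()+4][:,0].mean(),c.min(),.038);B=pl(pts[c>c.max()-4][:,0].mean(),c.max(),.038)
D=A-B;print("ptr",A,B,"ccw angle",np.degrees(np.arctan2(D@Y,D@X)))
```

```text
all [ 0.5845 -0.2928  0.0998  0.1668]
[[-6.0, 0.4], [1.2, 0.9], [3.6, -7.1], [-1.6, -0.7], [-0.3, -1.4], [-0.9, 1.1], [-2.4, -2.8], [0.7, -2.6], [-0.4, 0.4], [-0.7, 0.6], [1.4, 0.8], [0.2, -0.9], [-0.3, -0.5], [-2.3, 0.4], [0.6, 0.6], [0.5, 4.6], [0.1, 2.5], [-2.7, 1.0]]
wrist [ 0.5894 -0.295   0.0957 -0.0262]
top [ 0.5841 -0.3012  0.0752  0.2943]
scene [ 0.5731 -0.2903  0.0834  1.2262]
74 [270 172] [308 206]
ptr [ 0.52027578 -0.31243842  0.11177563] [ 0.52841565 -0.33580329  0.11557132] ccw angle 111.02653636430179
```

Run:
```python
from h import *
from scipy.optimize import least_squares
W,T,S=[robot.get_image(k) for k in("wrist","top","scene")]
K=(.05,-.062,.022);RD=(-.042,-.05,.008);LD=(-.042,.05,.008)
# wrist: circle centres by dark blobs / ellipse of key
g=cv2.cvtColor(W["frame"],cv2.COLOR_RGB2GRAY)
def circ(box,t):
    x0,y0,x1,y1=box;m=(g[y0:y1,x0:x1]<t).astype(np.uint8);cs=cv2.findContours(m,cv2.RETR_EXTERNAL,cv2.CHAIN_APPROX_NONE)[0]
    c=max(cs,key=cv2.contourArea);(a,b),ax,_=cv2.fitEllipse(c);return a+x0,b+y0,ax
print(circ((355,215,435,285),45),g[252,396],g[230,372],g[200,270],g[195,240])
c=circ((355,215,435,285),45)
fr=W["frame"].astype(int)
obs=[(W,K,c[0],c[1]),(W,RD,288,205),(W,LD,325.5,74),(T,K,435.7,182),(T,LD,383.4,218.3),(T,RD,425.2,217.5),(S,K,147.4,287.3)]
pt=lambda v,q:v+q[0]*X+q[1]*Y+q[2]*n
for o,l in((obs,"all"),(obs[:3],"wrist"),(obs[3:6],"top")):
    r=least_squares(lambda v:np.concatenate([proj(d,pt(v,q))-[u,w] for d,q,u,w in o]),pc,x_scale=.01);print(l,r.x.round(4),r.fun.round(1))
m=(fr.min(2)>150);m[:165]=0;m[212:]=0;m[:,:283]=0;m[:,298:]=0
pts=np.argwhere(m)[:,::-1];print(len(pts),pts.min(0),pts.max(0));vx,vy,x0,y0=cv2.fitLine(pts.astype(np.float32),cv2.DIST_L2,0,.01,.01).ravel()
pl=lambda u,w,h:(lambda o,d:o+d*(n@(pc-o)+h)/(n@d))(*ray(W,u,w))
A=pl(x0-vx*15*np.sign(vy),y0-abs(vy)*15,.038);B=pl(x0+vx*15*np.sign(vy),y0+abs(vy)*15,.038);D=A-B
print("angle",np.degrees(np.arctan2(D@Y,D@X)),"line mid",(A+B)/2,"expected grip top",f(-.042,-.05,.038))
go(f(-.042,-.05,.045),tool(0,25,-15))
```

```text
(391.6775436401367, 258.5279960632324, (41.07956314086914, 44.43431091308594)) 22 51 38 117
all [ 0.582  -0.2864  0.1027] [ 3.  -3.7 -1.2  2.  -0.8  3.5 -0.9  1.8 -2.2 -0.  -2.6  0.6 -0.6 -2.2]
wrist [ 0.5795 -0.2854  0.1055] [ 3.6 -3.2 -2.1  1.8 -1.3  1.2]
top [ 0.5838 -0.2899  0.1055] [ 1.1  0.9 -0.4 -0.8 -0.7 -0.2]
46 [286 183] [297 211]
angle 93.34338136813739 line mid [ 0.52228    -0.32135377  0.12010634] expected grip top [ 0.52567558 -0.3416      0.12168973]
d [-0.0047  0.0068  0.0905] r [-0.64 -0.4   0.03]
```

Run:
```python
from h import *
W=robot.get_image("wrist")
for a in(135,105,75):
    t=np.radians(a);print(a,[proj(W,f(-.042+r*np.cos(t),-.05+r*np.sin(t),.038)).round(0) for r in(.028,0.005,-.03)])
fr=W["frame"].astype(int)
for r in range(172,262,8):
    row=fr[r,250:330].max(1); d=np.where(row<45)[0]+250; w=np.where(fr[r,280:300].min(1)>140)[0]+280
    print(r,d.min() if len(d) else 0,d.max() if len(d) else 0,w.tolist())
```

```text
135 [array([263., 196.]), array([280., 223.]), array([303., 261.])]
105 [array([284., 191.]), array([283., 222.]), array([283., 266.])]
75 [array([304., 196.]), array([287., 223.]), array([263., 261.])]
172 0 0 []
180 0 0 []
188 274 294 [299]
196 263 305 [284, 285, 286]
204 259 309 [284, 285, 286]
212 269 311 [284, 285, 286]
220 279 310 []
228 289 307 []
236 0 0 []
244 0 0 []
252 0 0 []
260 0 0 []
```

Run:
```python
from h import *
from scipy.optimize import least_squares
W=robot.get_image("wrist");g=cv2.cvtColor(W["frame"],cv2.COLOR_RGB2GRAY)
cv2.imwrite("pics/w3.png",cv2.resize(W["frame"][20:320,200:560],None,fx=2,fy=2,interpolation=cv2.INTER_CUBIC)[:,:,::-1])
w=W["frame"].astype(int).min(2);m=w>135;m[:,:278]=0;m[:,292:]=0;m[:180]=0;m[235:]=0
p=np.argwhere(m)[:,::-1];print("line",p.min(0),p.max(0),p.mean(0))
s=robot.sense();print(s["tool_pos"],s["ee_rot"].round(3).tolist())
```

```text
line [278 182] [291 218] [284.88372093 201.8372093 ]
[ 0.47862589 -0.3395665   0.20762589] [[-0.238, 0.88, 0.412], [0.966, 0.26, 0.003], [-0.104, 0.398, -0.911]]
```

View pics/w3.png

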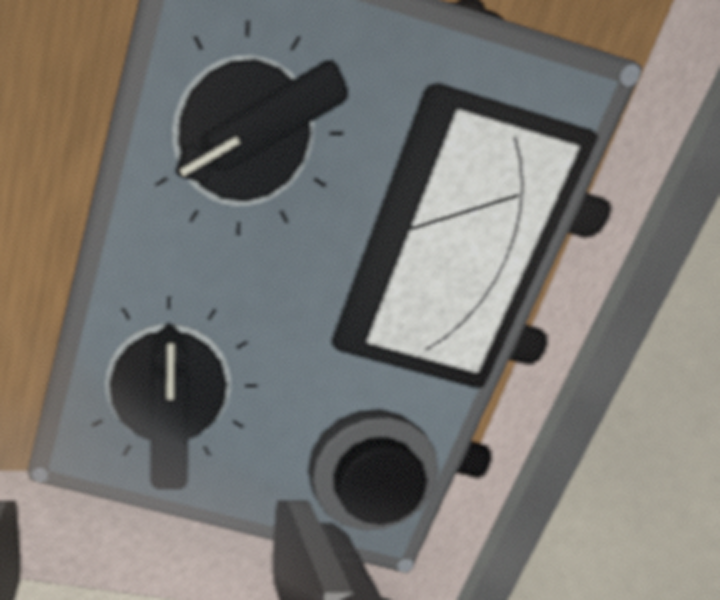

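The close view, now settled, shows the right disc at (284.5,212) with its mark pointing straight up in the image. That is 105° counter-clockwise, or position 1. The left disc is at (321,84) and the key top at (390.3,260.5).

Run:
```python
from h import *
from scipy.optimize import least_squares
W,T=[robot.get_image(k) for k in("wrist","top")]
K=(.05,-.062,.022);RD=(-.042,-.05,.008);LD=(-.042,.05,.008)
obs=[(W,K,390.3,260.5),(W,RD,284.5,212),(W,LD,321,84),(T,K,435.7,182),(T,LD,383.4,218.3),(T,RD,425.2,217.5)]
pt=lambda v,q:v[:3]+R.from_euler("z",v[3] if len(v)>3 else 0,degrees=True).as_matrix()@(q[0]*X+q[1]*Y+q[2]*n)
for o,l in((obs,"all"),(obs[:3],"wrist"),(obs[3:6],"top")):
    for v0 in (list(pc),[*pc,0]):
        r=least_squares(lambda v:np.concatenate([proj(d,pt(v,q))-[u,w] for d,q,u,w in o]),v0,x_scale=[.01,.01,.01,1][:len(v0)]);print(l,r.x.round(4),r.fun.round(1))
for q in(RD,LD,K,(-.09,-.11,0),(.09,.11,0),(.09,-.11,0)):print(proj(W,f(*q)).round(1))
```

```text
all [ 0.5826 -0.2905  0.1022] [ 0.4 -0.7 -0.4  0.1  0.5  0.8  0.8  1.6 -0.5 -0.2 -0.9  0.4]
all [ 0.5825 -0.2905  0.1023  0.1833] [ 0.6 -0.9 -0.4  0.2  0.3  0.8  0.8  1.5 -0.5 -0.1 -0.9  0.3]
wrist [ 0.5818 -0.2903  0.1031] [ 0.5 -0.5 -0.8  0.2  0.3  0.3]
wrist [ 0.5818 -0.2903  0.1031 -0.0507] [ 0.4 -0.4 -0.8  0.1  0.4  0.3]
top [ 0.5838 -0.2899  0.1055] [ 1.1  0.9 -0.4 -0.8 -0.7 -0.2]
top [ 0.5828 -0.2886  0.1083  2.055 ] [ 0.4  0.2 -0.1  0.3 -0.3 -0.6]
[282.2 214.3]
[319.9  85.6]
[390.1 262.6]
[210.4 260.6]
[523.1  50. ]
[404.2 307.9]
```

```bash
sed -i 's/pc=np.array(.*;X=/pc=np.array([.5815,-.2905,.1045]);X=/' h.py
python3 - <<'E'
from h import *
go(f(-.042,-.05,.031),tool(0,25,-15))
E
```

```text
d [-0.0029  0.0083  0.1059] r [-0.61 -0.32  0.03]
```

>>> jog_arm(
  deltas=[
    {"dx": -0.003, "dy": 0.008, "dz": 0.02, "rx": -0.6, "ry": -0.3, "rz": 0, "jaw": 0.4},
    {"dx": -0.003, "dy": 0.008, "dz": 0.045, "rx": -0.6, "ry": -0.3, "rz": 0, "jaw": 0.4},
    {"dx": -0.003, "dy": 0.008, "dz": 0.07, "rx": -0.6, "ry": -0.3, "rz": 0, "jaw": 0.4},
    {"dx": -0.003, "dy": 0.008, "dz": 0.09, "rx": -0.6, "ry": -0.3, "rz": 0, "jaw": 0.4},
    {"dx": -0.003, "dy": 0.008, "dz": 0.1, "rx": -0.6, "ry": -0.3, "rz": 0, "jaw": 0.4},
    {"dx": -0.003, "dy": 0.008, "dz": 0.106, "rx": -0.6, "ry": -0.3, "rz": 0, "jaw": 0.4},
    {"dx": -0.003, "dy": 0.008, "dz": 0.106, "rx": -0.6, "ry": -0.3, "rz": 0, "jaw": 0.4},
    {"dx": -0.003, "dy": 0.008, "dz": 0.106, "rx": -0.6, "ry": -0.3, "rz": 0, "jaw": 0.4},
    {"dx": -0.003, "dy": 0.008, "dz": 0.106, "rx": -0.6, "ry": -0.3, "rz": 0, "jaw": 0.4},
    {"dx": -0.003, "dy": 0.008, "dz": 0.106, "rx": -0.6, "ry": -0.3, "rz": 0, "jaw": 0.4},
  ],
)

```text
time: 11.05
tool_pos: [0.53, -0.3424, 0.1157]
ee_rot: [[-0.233, 0.875, 0.423], [0.966, 0.258, -0.002], [-0.111, 0.409, -0.906]]
contact_force: [0.7, -0.4, -0.3]
finger_gap: 0.0513
gripper_force: 0.0
```

Run:
```python
from h import *
go(f(-.042,-.05,.031),tool(0,25,-15));s=robot.sense();print(s["time"],s["contact_force"],s["finger_gap"],s["joint_pos"])
```

```text
d [0.0019 0.0004 0.0009] r [ 0.02  0.11 -0.02]
11.05 [ 0.74527475 -0.41609249 -0.25518276] 0.05131402185277855 [-49.77319067  25.85542075 107.31401811  34.27545652  34.89654152
 -91.12277893]
```

>>> jog_arm(
  deltas=[
    {"dx": 0.002, "dy": 0, "dz": 0.001, "rx": 0, "ry": 0, "rz": 0, "jaw": 0.6},
    {"dx": 0.002, "dy": 0, "dz": 0.001, "rx": 0, "ry": 0, "rz": 0, "jaw": 0.8},
    {"dx": 0.002, "dy": 0, "dz": 0.001, "rx": 0, "ry": 0, "rz": 0, "jaw": 1},
    {"dx": 0.002, "dy": 0, "dz": 0.001, "rx": 0, "ry": 0, "rz": 0, "jaw": 1},
    {"dx": 0.002, "dy": 0, "dz": 0.001, "rx": 0, "ry": 0, "rz": 0, "jaw": 1},
    {"dx": 0.002, "dy": 0, "dz": 0.001, "rx": 0, "ry": 0, "rz": 0, "jaw": 1},
    {"dx": 0.002, "dy": 0, "dz": 0.001, "rx": 0, "ry": 0, "rz": 0, "jaw": 1},
    {"dx": 0.002, "dy": 0, "dz": 0.001, "rx": 0, "ry": 0, "rz": 0, "jaw": 1},
    {"dx": 0.002, "dy": 0, "dz": 0.001, "rx": 0, "ry": 0, "rz": 0, "jaw": 1},
    {"dx": 0.002, "dy": 0, "dz": 0.001, "rx": 0, "ry": 0, "rz": 0, "jaw": 1},
  ],
  squeeze=60,
)

```text
time: 11.88
tool_pos: [0.5303, -0.3397, 0.1142]
ee_rot: [[-0.234, 0.875, 0.423], [0.966, 0.258, -0.0], [-0.109, 0.409, -0.906]]
contact_force: [-0.0, 1.7, 6.0]
finger_gap: 0.0129
gripper_force: 60.5
```

Run:
```python
from h import *
s=robot.sense();Q=s["ee_rot"];print(s["time"],"Ftool",(Q.T@s["contact_force"]).round(2),"M",(Q.T@s["wrist_torque"]).round(2),s["finger_gap"],s["gripper_force"])
go(f(-.042,-.05,.031),tool(0,25,-15))
```

```text
11.8833 Ftool [ 0.96  2.87 -5.44] M [-0.24  0.36  0.03] 0.012886476731958717 60.54427921772003
d [-0.0009  0.0001 -0.0005] r [ 0.05  0.01 -0.03]
```

>>> jog_arm(
  deltas=[
    {"dx": 0, "dy": 0, "dz": -0.001, "rx": 0, "ry": 0, "rz": 5, "jaw": 1},
    {"dx": 0, "dy": 0, "dz": -0.001, "rx": 0, "ry": 0, "rz": 10, "jaw": 1},
    {"dx": 0, "dy": 0, "dz": -0.001, "rx": 0, "ry": 0, "rz": 15, "jaw": 1},
    {"dx": 0, "dy": 0, "dz": -0.001, "rx": 0, "ry": 0, "rz": 20, "jaw": 1},
    {"dx": 0, "dy": 0, "dz": -0.001, "rx": 0, "ry": 0, "rz": 25, "jaw": 1},
    {"dx": 0, "dy": 0, "dz": -0.001, "rx": 0, "ry": 0, "rz": 30, "jaw": 1},
    {"dx": 0, "dy": 0, "dz": -0.001, "rx": 0, "ry": 0, "rz": 35, "jaw": 1},
    {"dx": 0, "dy": 0, "dz": -0.001, "rx": 0, "ry": 0, "rz": 40, "jaw": 1},
    {"dx": 0, "dy": 0, "dz": -0.001, "rx": 0, "ry": 0, "rz": 45, "jaw": 1},
    {"dx": 0, "dy": 0, "dz": -0.001, "rx": 0, "ry": 0, "rz": 50, "jaw": 1},
  ],
  squeeze=70,
)

```text
time: 12.72
tool_pos: [0.5308, -0.3398, 0.1147]
ee_rot: [[0.523, 0.739, 0.424], [0.816, -0.578, 0.0], [0.245, 0.346, -0.906]]
contact_force: [10.1, 1.3, -4.8]
finger_gap: 0.0126
gripper_force: 70.2
```

Run:
```python
from h import *
s=robot.sense();Q=s["ee_rot"];print(s["time"],"Ftool",(Q.T@s["contact_force"]).round(2),"M",(Q.T@s["wrist_torque"]).round(2),s["finger_gap"],s["gripper_force"])
go(f(-.042,-.05,.031),tool(0,25,75))
```

```text
12.7167 Ftool [5.15 5.11 8.61] M [-0.59  0.81 -0.09] 0.012648060655075677 70.20646691322327
d [-0.0008  0.0001 -0.0004] r [ 0.04 -0.07 39.72]
```

>>> jog_arm(
  deltas=[
    {"dx": 0, "dy": 0, "dz": 0, "rx": 0, "ry": 0, "rz": 5, "jaw": 1},
    {"dx": 0, "dy": 0, "dz": 0, "rx": 0, "ry": 0, "rz": 10, "jaw": 1},
    {"dx": 0, "dy": 0, "dz": 0, "rx": 0, "ry": 0, "rz": 15, "jaw": 1},
    {"dx": 0, "dy": 0, "dz": 0, "rx": 0, "ry": 0, "rz": 20, "jaw": 1},
    {"dx": 0, "dy": 0, "dz": 0, "rx": 0, "ry": 0, "rz": 25, "jaw": 1},
    {"dx": 0, "dy": 0, "dz": 0, "rx": 0, "ry": 0, "rz": 30, "jaw": 1},
    {"dx": 0, "dy": 0, "dz": 0, "rx": 0, "ry": 0, "rz": 35, "jaw": 1},
    {"dx": 0, "dy": 0, "dz": 0, "rx": 0, "ry": 0, "rz": 39.7, "jaw": 1},
    {"dx": 0, "dy": 0, "dz": 0, "rx": 0, "ry": 0, "rz": 39.7, "jaw": 1},
    {"dx": 0, "dy": 0, "dz": 0, "rx": 0, "ry": 0, "rz": 39.7, "jaw": 1},
  ],
)

```text
time: 13.55
tool_pos: [0.5312, -0.3402, 0.1148]
ee_rot: [[0.874, 0.237, 0.425], [0.262, -0.965, -0.001], [0.41, 0.112, -0.905]]
contact_force: [10.3, 0.1, -5.2]
finger_gap: 0.0127
gripper_force: 70.0
```

Run:
```python
from h import *
s=robot.sense();Q=s["ee_rot"];print(s["time"],"Ftool",(Q.T@s["contact_force"]).round(2),"M",(Q.T@s["wrist_torque"]).round(2),s["finger_gap"],s["gripper_force"])
go(f(-.042,-.05,.031),tool(0,25,75))
```

```text
13.55 Ftool [6.91 1.74 9.07] M [-0.07  1.21  0.05] 0.01270860447150691 70.04356384277344
d [-0.0008  0.0001 -0.0004] r [ 0.07 -0.11  0.2 ]
```

>>> jog_arm(
  deltas=[
    {"dx": 0, "dy": 0, "dz": 0, "rx": 0, "ry": 0, "rz": 0, "jaw": 0.7},
    {"dx": 0, "dy": 0, "dz": 0, "rx": 0, "ry": 0, "rz": 0, "jaw": 0.5},
    {"dx": 0, "dy": 0, "dz": 0, "rx": 0, "ry": 0, "rz": 0, "jaw": 0.5},
    {"dx": 0, "dy": 0, "dz": 0, "rx": 0, "ry": 0, "rz": 0, "jaw": 0.5},
    {"dx": 0, "dy": 0, "dz": -0.01, "rx": 0, "ry": 0, "rz": 0, "jaw": 0.5},
    {"dx": 0, "dy": 0, "dz": -0.03, "rx": 0, "ry": 0, "rz": 0, "jaw": 0.5},
    {"dx": 0, "dy": 0, "dz": -0.06, "rx": 0, "ry": 0, "rz": 0, "jaw": 0.5},
    {"dx": 0, "dy": 0, "dz": -0.09, "rx": 0, "ry": 0, "rz": 0, "jaw": 0.5},
    {"dx": 0, "dy": 0, "dz": -0.11, "rx": 0, "ry": 0, "rz": 0, "jaw": 0.5},
    {"dx": 0, "dy": 0, "dz": -0.11, "rx": 0, "ry": 0, "rz": 0, "jaw": 0.5},
  ],
)

```text
time: 14.38
tool_pos: [0.4827, -0.3417, 0.2187]
ee_rot: [[0.873, 0.237, 0.426], [0.264, -0.964, -0.006], [0.409, 0.118, -0.905]]
contact_force: [0.4, -0.3, 0.6]
finger_gap: 0.0432
gripper_force: 0.0
```

Run:
```python
from h import *
W=robot.get_image("wrist");cv2.imwrite("pics/w4.png",W["frame"][:,:,::-1])
for a in(45,15,-15):
    t=np.radians(a);print(a,[proj(W,f(-.042+r*np.cos(t),-.05+r*np.sin(t),.038)).round(0) for r in(.028,0.005,-.03)])
print("key",proj(W,f(.05,-.062,.022)))
go(f(.05,-.062,.022+.017+.03),tool(0,25,75));go(f(.05,-.062,.022+.017+.03),tool(0,25,0))
```

```text
45 [array([250., 186.]), array([266., 213.]), array([289., 250.])]
15 [array([270., 181.]), array([270., 212.]), array([270., 255.])]
-15 [array([289., 187.]), array([273., 213.]), array([250., 250.])]
key [320.27295648  96.19273573]
d [0.0856 0.0348 0.0748] r [ 0.29 -0.07  0.3 ]
d [0.0856 0.0348 0.0748] r [  0.29   0.13 -74.7 ]
```

View pics/w4.png

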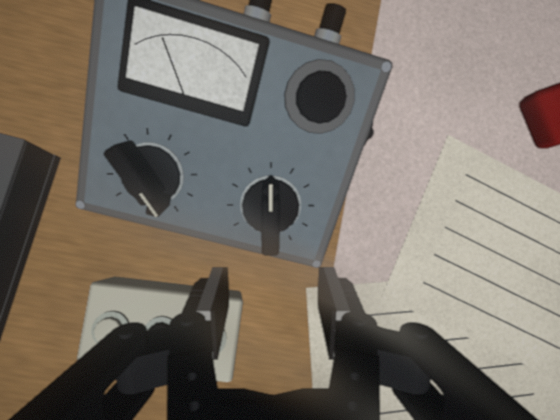

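The selector now points along column 270, as predicted for 15°, which is three clicks from the start. The left selector is unchanged. The key is seen at (321,97) against a predicted (320,96).

>>> jog_arm(
  deltas=[
    {"dx": 0.02, "dy": 0.008, "dz": 0, "rx": 0, "ry": 0, "rz": 0, "jaw": 1},
    {"dx": 0.045, "dy": 0.018, "dz": 0.01, "rx": 0, "ry": 0, "rz": 0, "jaw": 1},
    {"dx": 0.07, "dy": 0.028, "dz": 0.03, "rx": 0, "ry": 0, "rz": 0, "jaw": 1},
    {"dx": 0.086, "dy": 0.035, "dz": 0.05, "rx": 0.3, "ry": 0, "rz": 0, "jaw": 1},
    {"dx": 0.086, "dy": 0.035, "dz": 0.065, "rx": 0.3, "ry": 0, "rz": 0, "jaw": 1},
    {"dx": 0.086, "dy": 0.035, "dz": 0.075, "rx": 0.3, "ry": 0, "rz": 0, "jaw": 1},
    {"dx": 0.086, "dy": 0.035, "dz": 0.085, "rx": 0.3, "ry": 0, "rz": 0, "jaw": 1},
    {"dx": 0.086, "dy": 0.035, "dz": 0.09, "rx": 0.3, "ry": 0, "rz": 0, "jaw": 1},
    {"dx": 0.086, "dy": 0.035, "dz": 0.095, "rx": 0.3, "ry": 0, "rz": 0, "jaw": 1},
    {"dx": 0.086, "dy": 0.035, "dz": 0.095, "rx": 0.3, "ry": 0, "rz": 0, "jaw": 1},
  ],
  squeeze=20,
)

```text
time: 15.27
tool_pos: [0.606, -0.3507, 0.1657]
ee_rot: [[0.875, 0.24, 0.42], [0.262, -0.965, 0.006], [0.407, 0.105, -0.908]]
contact_force: [0.4, 0.7, 0.6]
finger_gap: 0.0
gripper_force: 0.0
```

Run:
```python
from h import *
s=robot.sense();Q=s["ee_rot"];print(s["time"],"Ftool",(Q.T@s["contact_force"]).round(2),s["finger_gap"])
go(f(.05,-.062,.022+.017),tool(0,25,75))
```

```text
15.2667 Ftool [ 0.77 -0.5  -0.32] 4.9924340046500274e-05
d [0.0014 0.0023 0.0061] r [-0.36  0.08  0.21]
```

>>> jog_arm(
  deltas=[
    {"dx": 0.001, "dy": 0.002, "dz": 0.001, "rx": 0, "ry": 0, "rz": 0, "jaw": 1},
    {"dx": 0.001, "dy": 0.002, "dz": 0.002, "rx": 0, "ry": 0, "rz": 0, "jaw": 1},
    {"dx": 0.001, "dy": 0.002, "dz": 0.003, "rx": 0, "ry": 0, "rz": 0, "jaw": 1},
    {"dx": 0.001, "dy": 0.002, "dz": 0.004, "rx": 0, "ry": 0, "rz": 0, "jaw": 1},
    {"dx": 0.001, "dy": 0.002, "dz": 0.005, "rx": 0, "ry": 0, "rz": 0, "jaw": 1},
    {"dx": 0.001, "dy": 0.002, "dz": 0.006, "rx": 0, "ry": 0, "rz": 0, "jaw": 1},
    {"dx": 0.001, "dy": 0.002, "dz": 0.007, "rx": 0, "ry": 0, "rz": 0, "jaw": 1},
    {"dx": 0.001, "dy": 0.002, "dz": 0.007, "rx": 0, "ry": 0, "rz": 0, "jaw": 1},
    {"dx": 0.001, "dy": 0.002, "dz": 0.007, "rx": 0, "ry": 0, "rz": 0, "jaw": 1},
    {"dx": 0.001, "dy": 0.002, "dz": 0.007, "rx": 0, "ry": 0, "rz": 0, "jaw": 1},
  ],
)

```text
time: 16.1
tool_pos: [0.611, -0.3528, 0.1613]
ee_rot: [[0.874, 0.241, 0.421], [0.263, -0.965, 0.004], [0.408, 0.107, -0.907]]
contact_force: [-1.6, -0.3, 2.5]
finger_gap: 0.0
gripper_force: 1.4
```

Run:
```python
from h import *
s=robot.sense();Q=s["ee_rot"];print(s["time"],"Ftool",(Q.T@s["contact_force"]).round(2),s["finger_gap"])
go(f(.05,-.062,.022+.017),tool(0,25,75))
```

```text
16.1 Ftool [-0.5   0.17 -2.92] 2.007668409982669e-05
d [-0.0006 -0.0005  0.    ] r [-0.27  0.01  0.27]
```

>>> jog_arm(
  deltas=[
    {"dx": 0, "dy": 0, "dz": 0.001, "rx": 0, "ry": 0, "rz": 0, "jaw": 1},
    {"dx": 0, "dy": 0, "dz": 0.002, "rx": 0, "ry": 0, "rz": 0, "jaw": 1},
    {"dx": 0, "dy": 0, "dz": 0.003, "rx": 0, "ry": 0, "rz": 0, "jaw": 1},
    {"dx": 0, "dy": 0, "dz": 0.004, "rx": 0, "ry": 0, "rz": 0, "jaw": 1},
    {"dx": 0, "dy": 0, "dz": 0.005, "rx": 0, "ry": 0, "rz": 0, "jaw": 1},
    {"dx": 0, "dy": 0, "dz": 0.006, "rx": 0, "ry": 0, "rz": 0, "jaw": 1},
    {"dx": 0, "dy": 0, "dz": 0.0065, "rx": 0, "ry": 0, "rz": 0, "jaw": 1},
    {"dx": 0, "dy": 0, "dz": 0.007, "rx": 0, "ry": 0, "rz": 0, "jaw": 1},
    {"dx": 0, "dy": 0, "dz": 0.007, "rx": 0, "ry": 0, "rz": 0, "jaw": 1},
    {"dx": 0, "dy": 0, "dz": 0.007, "rx": 0, "ry": 0, "rz": 0, "jaw": 1},
  ],
)

```text
time: 16.93
tool_pos: [0.6131, -0.3529, 0.1572]
ee_rot: [[0.874, 0.241, 0.422], [0.264, -0.964, 0.004], [0.408, 0.108, -0.907]]
contact_force: [-16.4, 2.6, 24.6]
finger_gap: 0.0001
gripper_force: 14.7
```

Run:
```python
from h import *
s=robot.sense();Q=s["ee_rot"];print(s["time"],"Ftool",(Q.T@s["contact_force"]).round(2),s["finger_gap"])
go(f(.05,-.062,.022+.017),tool(0,25,75))
```

```text
16.9333 Ftool [ -3.65  -3.76 -29.26] 6.96025920585576e-05
d [-0.0007 -0.0006 -0.0046] r [-0.23 -0.    0.33]
```

>>> jog_arm(
  deltas=[
    {"dx": 0, "dy": 0, "dz": -0.0007, "rx": 0, "ry": 0, "rz": 0, "jaw": 1},
    {"dx": 0, "dy": 0, "dz": -0.0007, "rx": 0, "ry": 0, "rz": 0, "jaw": 1},
    {"dx": 0, "dy": 0, "dz": -0.0007, "rx": 0, "ry": 0, "rz": 0, "jaw": 1},
    {"dx": 0, "dy": 0, "dz": -0.0007, "rx": 0, "ry": 0, "rz": 0, "jaw": 1},
    {"dx": 0, "dy": 0, "dz": -0.0007, "rx": 0, "ry": 0, "rz": 0, "jaw": 1},
    {"dx": 0, "dy": 0, "dz": -0.0007, "rx": 0, "ry": 0, "rz": 0, "jaw": 1},
    {"dx": 0, "dy": 0, "dz": -0.0007, "rx": 0, "ry": 0, "rz": 0, "jaw": 1},
    {"dx": 0, "dy": 0, "dz": -0.0007, "rx": 0, "ry": 0, "rz": 0, "jaw": 1},
    {"dx": 0, "dy": 0, "dz": -0.0007, "rx": 0, "ry": 0, "rz": 0, "jaw": 1},
    {"dx": 0, "dy": 0, "dz": -0.0007, "rx": 0, "ry": 0, "rz": 0, "jaw": 1},
  ],
)

```text
time: 17.77
tool_pos: [0.613, -0.3529, 0.1572]
ee_rot: [[0.874, 0.241, 0.422], [0.264, -0.965, 0.004], [0.408, 0.108, -0.907]]
contact_force: [-13.6, 1.9, 19.4]
finger_gap: 0.0001
gripper_force: 11.7
```

>>> jog_arm(
  deltas=[
    {"dx": 0, "dy": 0, "dz": 0, "rx": 0, "ry": 0, "rz": 0, "jaw": 1},
    {"dx": 0, "dy": 0, "dz": 0, "rx": 0, "ry": 0, "rz": 0, "jaw": 1},
    {"dx": 0, "dy": 0, "dz": 0, "rx": 0, "ry": 0, "rz": 0, "jaw": 1},
    {"dx": 0, "dy": 0, "dz": 0, "rx": 0, "ry": 0, "rz": 0, "jaw": 1},
    {"dx": 0, "dy": 0, "dz": 0, "rx": 0, "ry": 0, "rz": 0, "jaw": 1},
    {"dx": 0, "dy": 0, "dz": 0, "rx": 0, "ry": 0, "rz": 0, "jaw": 1},
    {"dx": 0, "dy": 0, "dz": 0, "rx": 0, "ry": 0, "rz": 0, "jaw": 1},
    {"dx": 0, "dy": 0, "dz": 0, "rx": 0, "ry": 0, "rz": 0, "jaw": 1},
    {"dx": 0, "dy": 0, "dz": 0, "rx": 0, "ry": 0, "rz": 0, "jaw": 1},
    {"dx": 0, "dy": 0, "dz": 0, "rx": 0, "ry": 0, "rz": 0, "jaw": 1},
  ],
)

```text
time: 18.6
tool_pos: [0.613, -0.3528, 0.1572]
ee_rot: [[0.874, 0.241, 0.422], [0.264, -0.964, 0.004], [0.408, 0.108, -0.907]]
contact_force: [-14.0, 2.0, 20.0]
finger_gap: 0.0002
gripper_force: 11.7
```

>>> jog_arm(
  deltas=[
    {"dx": 0, "dy": 0, "dz": -0.003, "rx": 0, "ry": 0, "rz": 0, "jaw": 1},
    {"dx": 0, "dy": 0, "dz": -0.008, "rx": 0, "ry": 0, "rz": 0, "jaw": 1},
    {"dx": 0, "dy": 0, "dz": -0.015, "rx": 0, "ry": 0, "rz": 0, "jaw": 1},
    {"dx": 0, "dy": 0, "dz": -0.03, "rx": 0, "ry": 0, "rz": 0, "jaw": 1},
    {"dx": 0, "dy": 0, "dz": -0.05, "rx": 0, "ry": 0, "rz": 0, "jaw": 1},
    {"dx": 0, "dy": 0, "dz": -0.075, "rx": 0, "ry": 0, "rz": 0, "jaw": 1},
    {"dx": 0, "dy": 0, "dz": -0.1, "rx": 0, "ry": 0, "rz": 0, "jaw": 1},
    {"dx": 0, "dy": 0, "dz": -0.12, "rx": 0, "ry": 0, "rz": 0, "jaw": 1},
    {"dx": 0, "dy": 0, "dz": -0.12, "rx": 0, "ry": 0, "rz": 0, "jaw": 1},
    {"dx": 0, "dy": 0, "dz": -0.12, "rx": 0, "ry": 0, "rz": 0, "jaw": 1},
  ],
)

```text
time: 19.43
tool_pos: [0.563, -0.3537, 0.2659]
ee_rot: [[0.874, 0.24, 0.423], [0.264, -0.965, 0.003], [0.408, 0.109, -0.906]]
contact_force: [0.3, -0.6, -0.0]
finger_gap: 0.0003
gripper_force: 0.0
```

Run:
```python
from h import *
T=robot.get_image("top");S=robot.get_image("scene");f=np.vstack([T["frame"][60:340],S["frame"][100:380]]);cv2.imwrite("pics/end.png",f[:,:,::-1])
s=robot.sense();print(s["time"],s["contact_force"])
```

```text
19.5333 [ 0.60382462  0.30414663 -0.36681293]
```

View pics/end.png

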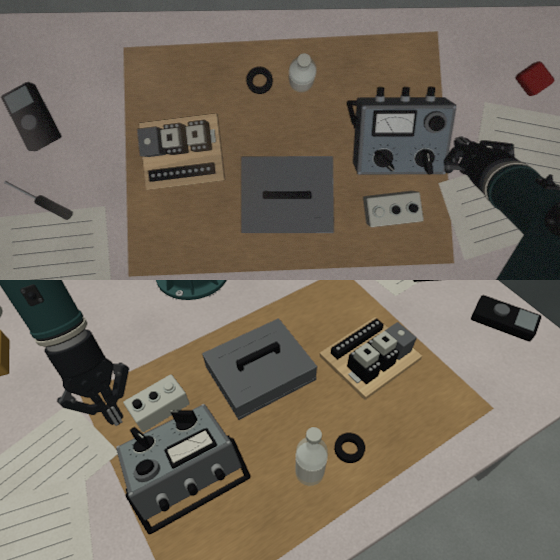

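The picture shows the cover flat at (287,195), the station, bottle and tape where they were, the right selector turned and the arm clear of everything.

```bash
python3 -c "
from station import robot
print(robot.hand_in())"
```

```text
the job is handed in; nothing more can be done
None
```

The job is handed in at about 19.5 s: the cover is flat on the bench, the right selector is three clicks clockwise, the test key was held right in for over 1.5 s and released, and the final picture showed the left selector, station, bottle and tape unmoved.

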